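# Centre the grey cup on its display plinth with light taps

### The job

The grey cup on the bamboo ledge has been knocked to one side of its small wooden plinth. With light, slow taps of the fingertips on the outside of the cup, nudge it until it stands upright in the middle of the plinth with an even margin of wood all round. Only touch it from outside: do not pinch, lift or tip it, do not reach into it or take it between the fingers, do not shove it hard, and leave the plinth and everything else where they stand.

Things in the scene. Friction and masses are not known exactly. Their poses are not given: they have to be found in the camera images.
- cup: Handleless grey ceramic cup, 0.15 to 0.24 kg, round about its z axis (up), open on top. Origin: centre of its underside. 65 mm tall; foot radius 19 mm; widest at the belly, radius 33 mm, 24 to 36 mm above the underside; rim radius 29 mm. Slides when pushed at the belly with about 1 to 2 N and stays put; may tip if pushed at the rim. Starts 16 to 25 mm off the plinth's centre, any direction.
- plinth: Loose round dark wooden plinth, 96 mm across (48 mm radius) and 25 mm high, 0.7 kg, standing on the ledge. Origin at the centre of its underside.
- plinth_top (a point): Centre of the plinth's flat top, 25 mm above the ledge: the cup's underside belongs centred here.
- spanner: Loose flat chrome spanner, 156 mm long (along its x), 34 mm wide, 8 mm thick, lying on the ledge beside the work. Origin at its middle, underneath. Leave alone.
- caliper: Loose steel bicycle brake caliper, 85 mm (its x) by 66 mm by 46 mm high, standing on the ledge beside the work. Origin at its middle, underneath. Leave alone.
- leverset: Wooden slotted holder, 45 mm (its x) by 90 mm by 45 mm high, with three blue plastic tire levers standing in it, 112 mm high in all. Origin at its middle, underneath. Leave alone.
- toolbox: Small closed aluminium toolbox with a flap lid, 120 mm (its x) by 194 mm by 104 mm high with its black handle. Origin at its middle, underneath. Leave alone.
There are look-alikes about, which are no part of the job. Leave any green look-alike of the cup alone.

How it is judged:
At the end, for the whole second after the job is handed in: The cup stands at rest and upright (within 0.05 rad) on the plinth's top, its axis within 5 mm of the plinth's centre; the plinth is within 8 mm and every other object within 10 mm of where it started (horizontal distance between cup and plinth_top below 0.005 m and angle between cup's own z axis and vertical below 0.05 rad and z of cup in the frame of plinth_top between -0.003 and 0.003 m and linear speed of cup below 0.01 m/s and distance of plinth from where it was at the start of the episode below 0.008 m and distance of each of spanner, caliper, leverset, toolbox from where it was at the start of the episode below 0.01 m); the robot touches nothing.
It fails at once if the cup is tipped by more than 0.25 rad (angle between cup's own z axis and vertical above 0.25 rad).
It fails at once if the cup is lifted more than 8 mm off the plinth, or drops off it (z of cup in the frame of plinth_top above 0.008 m or z of cup in the frame of plinth_top below -0.008 m).
It fails at once if the fingers reach into the cup or take it between them (grasp point within 34 mm of the cup's axis and less than 80 mm above its underside) (horizontal distance between the grasp point and cup below 0.034 m and z of the grasp point in the frame of cup below 0.08 m).
It fails at once if the cup is shoved hard (more than 15 N from the robot, or moving faster than 0.3 m/s) (contact force between any of the fingers, the arm and cup above 15 N or linear speed of cup above 0.3 m/s).
It fails at once if the plinth is moved more than 8 mm, or another object more than 10 mm (distance of plinth from where it was at the start of the episode above 0.008 m or distance of any of spanner, caliper, leverset, toolbox from where it was at the start of the episode above 0.01 m).
It also fails if it takes over 64 s, if anything falls off the work surface, if the arm or the gripper's body presses on something with over 40 N, if the wrist force passes 120 N, or if a joint passes its speed limit or range.

### The arm

A 6-joint arm with a two-finger parallel gripper is mounted at the origin on the work surface. World frame = base frame: x ahead of the robot, y to its left, z up, the work surface at z = 0. Lengths are in m, angles in rad, forces in N, time in s.
With the tool pointing down it reaches from about 0.25 to 0.775 m from the base axis. Payload 4 kg.
Tool frame: the origin (TCP) lies at the very end of the fingers, on their centre line; the grasp point (between the pads) lies hold_point_z behind it (hold_point_z is the distance from the TCP to the grasp point, in m); z points along the fingers, y is the direction in which the jaws open and shut (so a half turn about z gives the same grasp; the last joint's range is limited). The gripper opens to 94 mm and grips with 3 to 60 N. Pads are 16 mm wide; open, the fingers measure 119 mm over their backs; the gripper's body (75 mm by 177 mm) begins 78 mm behind the grasp point.
Start: joints at [-0.103, 0.087, 1.371, -0, 1.684, -0.103], TCP at [0.55, -0, 0.206] pointing down, gripper open.
Joint ranges: [-3.1, 3.1], [-0.76, 2.03], [0.27, 2.55], [-1.08, 4.22], [0.17, 2.65], [-2.57, 2.57]. Speed limits (rad/s): [2.79, 2.79, 3.14, 3.14, 3.14, 3.14].

### API

Orientations are given as [roll, pitch, yaw] about the fixed x, y, z axes, in that order (R = Rz(yaw) Ry(pitch) Rx(roll)).
In Python, from bench import * gives the robot as it stands.
- The arm moves only by the tool step_arm, never from a script. Its argument "increments" is text: rows parted by semicolons, each of 6 numbers parted by spaces: the shift along the tool's x, y, z in cm, then the turn, a rotation vector about the tool's x, y, z in rad. A call has 1 to 5 rows; each row shifts and turns the commanded pose from where the row before left it, along the tool's axes as they then stand; what a row does not reach is not made up. A row lasts 1/10 s, in which the tool goes at most 50 mm and 8.59 degrees, less where a joint would pass 70% of its speed; a pose out of reach is approached as far as the arm can. A call is refused whole if a number of a shift passes 5 or a number of a turn 0.15, either way. A call with a gripper value outside its range is refused whole. "claw" is the gripper's target within -1 to 1 (shut at 1, half-way at 0, fully open at -1), set as the call begins (left out, the last holds). The fingers move at their own pace and stop on an object; the grip force is fixed at half the most. Time passes only in rows, so rows that do not move let the fingers close. It gives the time, the measured TCP pose, the force and the opening at its end, in the units of the state.
- get_obs(): the state, without advancing time (a new reading comes with each control period).
- snapshot(name): name is "scene" or "side" or "wrist"; returns the picture (384x512x3 uint8, red, green, blue); there is no depth.
- calibration(name): a dict with "camera_matrix" (3x3 intrinsics, pixels), "eye" and "orientation" of the camera in the world; the wrist camera has in their place "tool_from_camera" (4x4, takes a point from camera to tool coordinates, whose origin is the TCP and whose axes are the flange's). Camera axes: x right, y up, looking along -z (the intrinsics and any distortion apply to the point x, -y, -z); pixel columns grow to the right and rows downward; lengths in m; the calibration is good to about 2 mm. A picture is of the moment at which its call begins: read the wrist's pose just before it. calibration takes no time and is no camera call.
- close_job(): hands the job in, once; it reports no verdict.
The state is a dict: "time": time; "joint_positions": joint angles; "qvel": joint speeds; "joint_torque": joint torques, N m; "tool_pos": TCP position; "ee_rot": TCP orientation; "wrist_force": force on the tool from outside, world axes, zero at the start; "wrist_torque": the same for the moment, N m; "width": finger opening in m.
Only numpy, scipy, OpenCV 4.12 (cv2) and the standard library are available. Lean on these libraries where they do the work, as an engineer would, in place of code of your own. Each camera call takes 0.05 s, during which the arm holds its last target. There are 200 camera calls.

## Working session

There is one attempt and no reset: what is moved stays moved. The work goes in short steps, Python scripts to look and compute and a tool call to move; the robot and the scene stay as the last step left them, time stands still between calls to the robot, and variables do not carry over. Pictures are saved under pics/ and viewed, about 8 in all and at most 12, crops included, and the job is handed in when it is done.

Besides the shell and the picture viewer there is one more tool, called after "Emit:" by a JSON object that holds its "api" and its "payload", one argument or row to a line. step_arm: Moves the arm, as the interface text tells. Its arguments: {"type":"object","properties":{"increments":{"type":"string"},"claw":{"type":"number"}},"required":["increments"]}

```bash
mkdir -p pics; ls; python3 - <<'E'
from bench import *
import cv2, numpy as np
o=get_obs(); print(o)
for n in ("scene","side","wrist"):
    print(n,calibration(n))
a=[snapshot(n) for n in ("scene","side","wrist")]
for n,i in zip(("scene","side","wrist"),a): cv2.imwrite(f"pics/{n}0.png",i[:,:,::-1])
E
```

```text
pics
{'time': 0.0, 'joint_positions': array([-1.03069283e-01,  8.79342135e-02,  1.37226534e+00, -1.29689058e-05,
        1.68362793e+00, -1.03079938e-01]), 'qvel': array([ 0.00031421,  0.00041524,  0.00162435,  0.0014264 , -0.00034473,
       -0.00078457]), 'joint_torque': array([ 1.28542815e-03, -3.40182602e+01, -3.02423716e+01,  7.18220207e-02,
        3.29729996e-02, -1.13141955e-04]), 'tool_pos': array([5.49431468e-01, 6.65388434e-05, 2.04309952e-01]), 'ee_rot': array([-3.13936837e+00, -2.17136189e-04,  1.57080529e+00]), 'wrist_force': array([-0.56256593, -0.13246449,  0.92897825]), 'wrist_torque': array([ 0.01426494,  0.04684486, -0.00827677]), 'width': 0.09413297625572774}
scene {'camera_matrix': array([[388.29535965,   0.        , 255.24468711],
       [  0.        , 388.29535965, 190.75108625],
       [  0.        ,   0.        ,   1.        ]]), 'eye': array([1.19402728, 0.21968266, 1.1229149 ]), 'orientation': array([ 0.62124717, -0.00584446,  1.89328049])}
side {'camera_matrix': array([[403.63494353,   0.        , 254.07302261],
       [  0.        , 403.63494353, 185.67197694],
       [  0.        ,   0.        ,   1.        ]]), 'eye': array([ 0.12187385, -0.68608868,  0.78991475]), 'orientation': array([ 0.81490298, -0.01388808, -0.50201584])}
wrist {'camera_matrix': array([[333.44898411,   0.        , 259.58799409],
       [  0.        , 333.44898411, 193.22587655],
       [  0.        ,   0.        ,   1.        ]]), 'tool_from_camera': array([[ 1.48946180e-03,  9.64080142e-01,  2.65607345e-01,
         7.70238962e-02],
       [ 9.99998704e-01, -1.59808316e-03,  1.92842465e-04,
        -1.00097087e-03],
       [ 6.10378218e-04,  2.65606714e-01, -9.64081273e-01,
        -1.79402453e-01],
       [ 0.00000000e+00,  0.00000000e+00,  0.00000000e+00,
         1.00000000e+00]])}
```

```bash
python3 -c "
import bench;print([x for x in dir(bench) if x[0]!='_']);print(getattr(bench,'hold_point_z',None))"
```

```text
['IKError', 'calibration', 'close_job', 'get_obs', 'hold_point_z', 'snapshot']
0.0188
```

View pics/scene0.png

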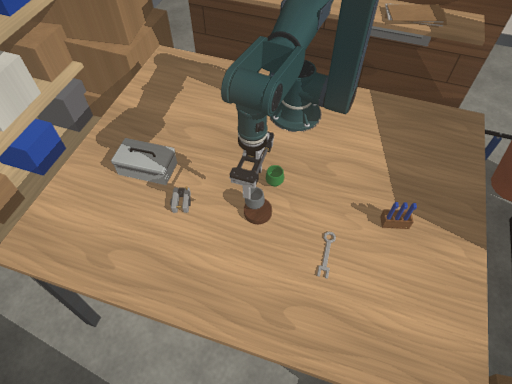

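View pics/wrist0.png

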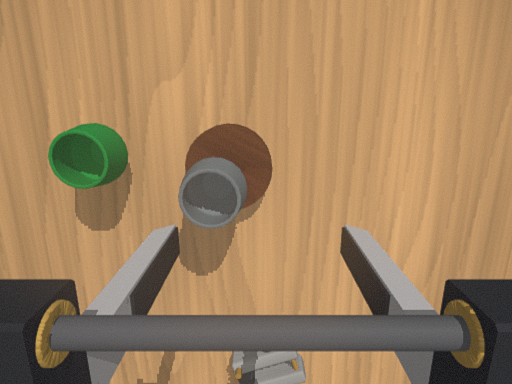

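View pics/side0.png

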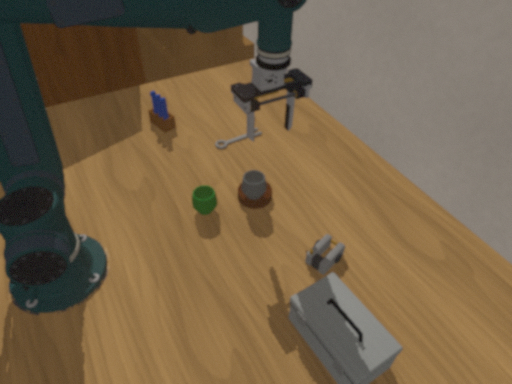

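```bash
cat > h.py <<'E'
from bench import *
import cv2, numpy as np
from scipy.optimize import least_squares
from scipy.spatial.transform import Rotation as R
CZ=np.array([0,24,36,65])*1e-3; CR=np.array([19,33,33,29])*1e-3
def cam(n,o):
    c=calibration(n); K=c["camera_matrix"]
    if n=="wrist":
        T=np.eye(4); T[:3,:3]=R.from_euler("xyz",o["ee_rot"]).as_matrix(); T[:3,3]=o["tool_pos"]
        T=T@c["tool_from_camera"]; return K,T[:3,3],T[:3,:3]
    return K,c["eye"],R.from_euler("xyz",c["orientation"]).as_matrix()
def rays(px,cm):
    K,e,Rm=cm; px=np.asarray(px,float).reshape(-1,2)
    d=np.c_[(px[:,0]-K[0,2])/K[0,0],-(px[:,1]-K[1,2])/K[1,1],-np.ones(len(px))]@Rm.T
    return e,d
def at(px,cm,z):
    e,d=rays(px,cm); return (e+d*((z-e[2])/d[:,2])[:,None])[:,:2]
def proj(P,cm):
    K,e,Rm=cm; q=(np.asarray(P)-e)@Rm
    return np.array([K[0,2]-K[0,0]*q[0]/q[2],K[1,2]+K[1,1]*q[1]/q[2]])
def fit(px,cm,zs,rs,x0):
    hit=[at(px,cm,z) for z in zs]
    f=lambda c:np.min([np.linalg.norm(h-c,axis=1)-r for h,r in zip(hit,rs)],0)
    s=least_squares(f,x0,loss="soft_l1",f_scale=5e-4)
    return s.x,np.sqrt(np.median(f(s.x)**2))
def biggest(m,near):
    n,l,st,ce=cv2.connectedComponentsWithStats(m.astype(np.uint8))
    k=min((i for i in range(1,n) if st[i,4]>60),key=lambda i:np.hypot(*(ce[i]-near)))
    return (l==k).astype(np.uint8)
def edge(m):
    return max(cv2.findContours(m,cv2.RETR_EXTERNAL,cv2.CHAIN_APPROX_NONE)[0],key=len).reshape(-1,2)
def measure(n,guess,save=None):
    o=get_obs(); im=snapshot(n); cm=cam(n,o)
    hsv=cv2.cvtColor(im,cv2.COLOR_RGB2HSV).astype(int); H,S,V=hsv[...,0],hsv[...,1],hsv[...,2]
    g=proj([*guess,.06],cm)
    cup=biggest((S<60)&(V>35)&(V<190),g)
    cup=cv2.morphologyEx(cup,cv2.MORPH_CLOSE,np.ones((7,7)))
    br=biggest((S>90)&(V<125)&(H<14),proj([*guess,.02],cm))
    ce=edge(cup); be=edge(br)
    far=cv2.distanceTransform(1-cup,cv2.DIST_L2,5)
    be=be[far[be[:,1],be[:,0]]>4]
    # half-pixel outward is ignored on both alike
    pc=fit(be,cm,[0,.025],[.048,.048],guess); cc=fit(ce,cm,np.linspace(.025,.09,27),np.interp(np.linspace(0,.065,27),CZ,CR),guess)
    off=cc[0]-pc[0]
    print(n,"plinth",pc[0].round(4),"res",pc[1].round(5),"cup",cc[0].round(4),"res",cc[1].round(5),"off mm",(off*1e3).round(1),np.round(np.hypot(*off)*1e3,1),"n",len(be),len(ce))
    if save:
        v=im[:,:,::-1].copy(); v[be[:,1],be[:,0]]=(0,255,255); v[ce[:,1],ce[:,0]]=(0,0,255)
        x,y=g.astype(int); h=70
        cv2.imwrite(f"pics/{save}.png",cv2.resize(v[max(0,y-h):y+h,max(0,x-h):x+h],None,fx=4,fy=4,interpolation=cv2.INTER_NEAREST))
    return pc[0],cc[0]
E
python3 - <<'E'
from h import *
o=get_obs(); cm=cam("wrist",o); print(at([[229,166],[213,192]],cm,.025),at([[89,160]],cm,.05))
g=at([[229,166]],cm,.025)[0]
for n in("wrist","scene","side"):
    try: measure(n,g,"m1_"+n)
    except Exception as e: print(n,e)
cs=cam("scene",o); ss=cam("side",o)
print("spanner",at([[328,234],[324,272]],cs,.0),at([[222,144],[258,132]],ss,0),"caliper",at([[181,198]],cs,.02),at([[325,255]],ss,.02),"green",at([[275,178]],cs,.03),at([[204,202]],ss,.03))
E
```

```text
[[ 0.51477685  0.00895505]
 [ 0.49624356 -0.02051345]] [[0.37552674 0.01959034]]
wrist plinth [0.5129 0.0044] res 0.00059 cup [ 0.5021 -0.0094] res 0.00081 off mm [-10.8 -13.8] 17.6 n 166 197
scene plinth [0.5084 0.0047] res 0.00149 cup [ 0.2423 -0.1183] res 0.15313 off mm [-266.1 -122.9] 293.2 n 53 347
side plinth [0.5188 0.0175] res 0.00463 cup [ 0.5015 -0.0149] res 0.00405 off mm [-17.3 -32.4] 36.7 n 90 73
spanner [[0.5189616  0.25402112]
 [0.65473015 0.27088121]] [[0.53758945 0.26164865]
 [0.6713848  0.2650645 ]] caliper [[ 0.55432849 -0.25675091]] [[ 0.55744858 -0.26262714]] green [[0.37479519 0.02653537]] [[0.37279869 0.02235309]]
```

View pics/m1_wrist.png

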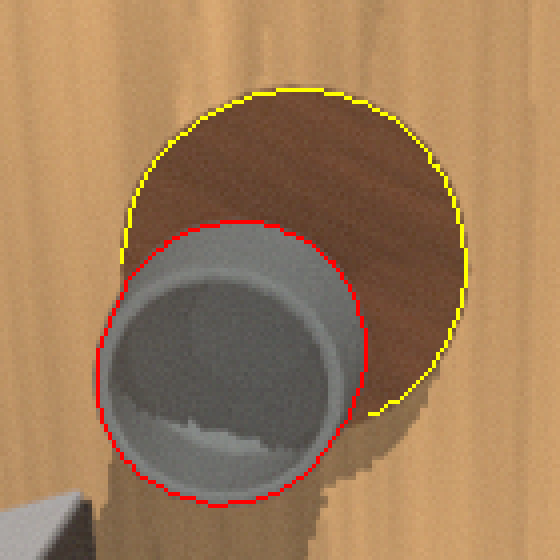

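The wrist crop shows the grey cup's outline (red) low and left on the dark plinth (yellow arc). It is 17.6 mm off along about (-10.8, -13.8) mm. The candidates in the wrist view are the green cup at (89,156), a look-alike that I leave alone, and the grey cup at (213,192), which stands on the plinth and matches the task. I'll close the fingers and go round behind the cup.

Emit:
{"api": "step_arm", "payload": {
  "increments": "-1.4 -2.1 0 0 0 0; -1.4 -2.1 0 0 0 0; -1.4 -2.1 0 0 0 0; -1.4 -2.1 0 0 0 0; 0 0 0 0 0 0.133",
  "claw": 1
}}

```text
time: 0.8
tool_pos: [0.4642, -0.0572, 0.2059]
ee_rot: [3.141, 0.001, 1.432]
wrist_force: [-0.2, 0.5, -0.0]
width: 0.0574
```

Emit:
{"api": "step_arm", "payload": {
  "increments": "0 0 0 0 0 0.133; 0 0 0 0 0 0.133; 0 0 0 0 0 0.133; 0 0 0 0 0 0.133; 0 0 0 0 0 0"
}}

```text
time: 1.3
tool_pos: [0.466, -0.056, 0.2055]
ee_rot: [3.141, -0.0, 0.906]
wrist_force: [-0.2, -0.3, 0.2]
width: 0.0175
```

```bash
python3 - <<'E'
from h import *
o=get_obs(); print(o["time"],o["tool_pos"],o["ee_rot"],o["width"],o["wrist_force"])
for i in range(2): measure("wrist",np.array([.513,.004]),"m2")
E
```

```text
1.3 [ 0.46596066 -0.05602744  0.20548367] [ 3.14149973e+00 -2.86262478e-05  9.06024570e-01] 0.017452108005086817 [-0.21779936 -0.30653297  0.22467655]
wrist plinth [0.5124 0.0043] res 0.00073 cup [ 0.5019 -0.0094] res 0.00065 off mm [-10.5 -13.7] 17.2 n 188 195
wrist plinth [0.512  0.0047] res 0.00096 cup [ 0.5018 -0.0094] res 0.00064 off mm [-10.1 -14.1] 17.4 n 226 197
```

Emit:
{"api": "step_arm", "payload": {
  "increments": "0 0 3 0 0 0; 0 0 3 0 0 0; 0 0 3 0 0 0; 0 0 3 0 0 0; 0 0 2 0 0 0"
}}

```text
time: 1.9
tool_pos: [0.4648, -0.0557, 0.0631]
ee_rot: [-3.139, 0.001, 0.908]
wrist_force: [0.4, -0.1, 0.4]
width: 0.0006
```

Emit:
{"api": "step_arm", "payload": {
  "increments": "0 0 1 0 0 0; 0 0 1 0 0 0; 0 0 0 0 0 0; 0 0 0 0 0 0; 0 0 0 0 0 0"
}}

```text
time: 2.4
tool_pos: [0.4671, -0.0562, 0.0468]
ee_rot: [3.139, -0.001, 0.906]
wrist_force: [-0.7, 0.4, -0.5]
width: 0.0001
```

```bash
python3 - <<'E'
from h import *
o=get_obs(); print(o["time"],o["tool_pos"],o["ee_rot"],o["width"],o["wrist_force"])
try: measure("wrist",np.array([.512,.0045]),"m3")
except Exception as e: print(e)
cv2.imwrite("pics/w3.png",snapshot("wrist")[:,:,::-1])
E
```

```text
2.4 [ 0.46705182 -0.0562413   0.04682975] [ 3.13916516e+00 -1.11951892e-03  9.06062853e-01] 0.00012637252831399328 [-0.67654385  0.37836907 -0.4693108 ]
wrist plinth [ 0.5032 -0.0063] res 0.00322 cup [ 0.5021 -0.0095] res 0.00047 off mm [-1.1 -3.2] 3.4 n 507 403
```

View pics/w3.png

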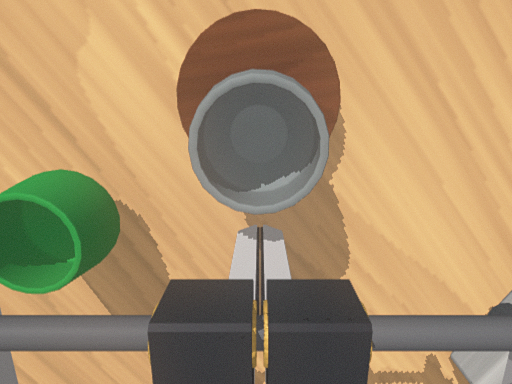

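The wrist picture shows the closed fingertips (260,235) directly behind the cup (258,140), with the plinth (258,90) ahead, so the line is good. I'll approach slowly.

Emit:
{"api": "step_arm", "payload": {
  "increments": "0.4 0 0 0 0 0; 0.4 0 0 0 0 0; 0.3 0 0 0 0 0; 0.2 0 0 0 0 0; 0.1 0 0 0 0 0"
}}

```text
time: 3.0
tool_pos: [0.4748, -0.0447, 0.0455]
ee_rot: [-3.142, 0.0, 0.906]
wrist_force: [1.1, -0.1, -0.4]
width: 0.0007
```

Emit:
{"api": "step_arm", "payload": {
  "increments": "0.1 0 0 0 0 0; 0.1 0 0 0 0 0; 0.1 0 0 0 0 0; 0.1 0 0 0 0 0; 0.1 0 0 0 0 0"
}}

```text
time: 3.5
tool_pos: [0.4774, -0.0413, 0.0455]
ee_rot: [-3.141, 0.001, 0.906]
wrist_force: [-1.7, -1.1, 1.1]
width: 0.0008
```

```bash
python3 - <<'E'
from h import *
o=get_obs(); print(o["time"],o["tool_pos"],o["wrist_force"])
im=snapshot("wrist"); hsv=cv2.cvtColor(im,cv2.COLOR_RGB2HSV)
cm=cam("wrist",o)
for p in([.512,.0045,.025],[.54,.03,.025],[.5,.04,.025],[.55,.06,0],[.54,-.02,.025]):
    x,y=proj(p,cm).astype(int); print(p,x,y,hsv[y,x] if 0<=y<384 and 0<=x<512 else 0)
measure("wrist",np.array([.512,.0045]),"m4")
E
```

```text
3.5 [ 0.47744743 -0.04133672  0.04547672] [-1.6622903  -1.14812088  1.11619441]
[0.512, 0.0045, 0.025] 258 134 [18 14 93]
[0.54, 0.03, 0.025] 270 67 [ 11 143 132]
[0.5, 0.04, 0.025] 204 98 [ 11 133 125]
[0.55, 0.06, 0] 251 19 [ 17 113 225]
[0.54, -0.02, 0.025] 321 138 [ 11 135 128]
wrist plinth [ 0.501  -0.0087] res 0.003 cup [ 0.4356 -0.0328] res 0.02122 off mm [-65.4 -24.1] 69.7 n 548 1243
```

```bash
sed -i 's/(S>90)&(V<125)&(H<14)/(S>90)\&(V<165)\&(H<14)/' h.py; sed -i 's/^    cup=biggest(/    if n=="wrist": S[int(proj(o["tool_pos"]+R.from_euler("xyz",o["ee_rot"]).apply([.008,0,-.04]),cm)[1]):]=255\n    cup=biggest(/' h.py; python3 -c "
from h import *
measure('wrist',np.array([.512,.0045]),'m5')"
```

```text
wrist plinth [0.5131 0.0049] res 0.0004 cup [ 0.5028 -0.0089] res 0.00048 off mm [-10.3 -13.8] 17.2 n 306 419
```

Emit:
{"api": "step_arm", "payload": {
  "increments": "0.1 0 0 0 0 0; 0.1 0 0 0 0 0; 0.1 0 0 0 0 0; 0.1 0 0 0 0 0; 0.1 0 0 0 0 0"
}}

```text
time: 4.15
tool_pos: [0.4809, -0.037, 0.0455]
ee_rot: [3.142, -0.0, 0.906]
wrist_force: [-0.8, -1.7, -0.0]
width: 0.0005
```

Emit:
{"api": "step_arm", "payload": {
  "increments": "0.1 0 0 0 0 0; 0.1 0 0 0 0 0; 0.1 0 0 0 0 0; 0.1 0 0 0 0 0; 0.1 0 0 0 0 0"
}}

```text
time: 4.65
tool_pos: [0.484, -0.0331, 0.0455]
ee_rot: [3.142, -0.0, 0.906]
wrist_force: [-1.2, -1.5, -0.1]
width: 0.0004
```

```bash
python3 -c "
from h import *
o=get_obs();print(o['time'],o['tool_pos'],o['wrist_force'])
measure('wrist',np.array([.512,.0045]),'m6')"
```

```text
4.65 [ 0.48396968 -0.0331079   0.04549222] [-1.21855765 -1.49197285 -0.11445933]
wrist plinth [0.5132 0.0048] res 0.00033 cup [ 0.5102 -0.0022] res 0.00043 off mm [-3. -7.] 7.6 n 288 415
```

View pics/m6.png

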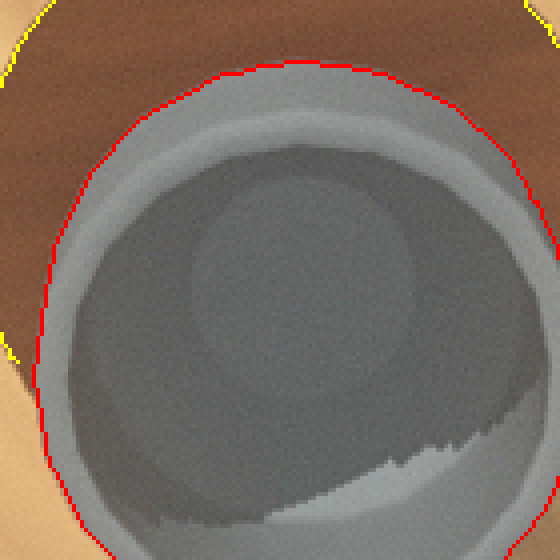

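The crop shows the cup outline (red) fitting cleanly, with 7.6 mm left to go. The remaining direction has turned to about 67°, so I'll back off, re-aim and tap again.

Emit:
{"api": "step_arm", "payload": {
  "increments": "-0.75 0 0 0 0 0; -0.75 0 0 0 0 0; 0.2 0.75 0 0 0 0; 0.2 0.75 0 0 0 0; 0 0 0 0 0 -0.13"
}}

```text
time: 5.2
tool_pos: [0.4905, -0.0518, 0.0458]
ee_rot: [3.14, -0.001, 1.038]
wrist_force: [-0.1, 0.8, -0.7]
width: -0.0001
```

Emit:
{"api": "step_arm", "payload": {
  "increments": "0 0 0 0 0 -0.13; 0 0 0 0 0 0; 0 0 0 0 0 0; 0 0 0 0 0 0"
}}

```text
time: 5.6
tool_pos: [0.4892, -0.0511, 0.0455]
ee_rot: [3.141, -0.0, 1.164]
wrist_force: [-0.3, 0.4, -0.9]
width: 0.0002
```

```bash
cat > s.py <<'E'
from h import *
o=get_obs();print(o['time'],o['tool_pos'],o['ee_rot'],o['wrist_force'])
p,c=np.mean([measure('wrist',np.array([.512,.0045])) for _ in range(2)],0)
y=o['ee_rot'][2]; ax=np.array([[np.cos(y),np.sin(y)],[np.sin(y),-np.cos(y)]])
print("tool axes: cup-tcp mm",ax@(c-o['tool_pos'][:2])*1e3,"goal-cup mm",ax@(p-c)*1e3)
E
python3 s.py
```

```text
5.6 [ 0.48921375 -0.05114962  0.04547504] [ 3.14142380e+00 -1.49734932e-04  1.16393173e+00] [-0.34063856  0.41698234 -0.85196774]
wrist plinth [0.5133 0.0047] res 0.0004 cup [ 0.5104 -0.0023] res 0.00063 off mm [-2.9 -7. ] 7.6 n 292 479
wrist plinth [0.5133 0.0047] res 0.00036 cup [ 0.5104 -0.0023] res 0.00063 off mm [-2.9 -7. ] 7.6 n 292 477
tool axes: cup-tcp mm [53.22559025  0.09848527] goal-cup mm [ 7.59574077 -0.09145965]
```

Emit:
{"api": "step_arm", "payload": {
  "increments": "0.4 0 0 0 0 0; 0.3 0 0 0 0 0; 0.2 0 0 0 0 0; 0.1 0 0 0 0 0; 0.1 0 0 0 0 0"
}}

```text
time: 6.2
tool_pos: [0.4933, -0.0408, 0.0455]
ee_rot: [3.141, 0.0, 1.166]
wrist_force: [-0.8, -0.1, -0.1]
width: 0.0006
```

Emit:
{"api": "step_arm", "payload": {
  "increments": "0.1 0 0 0 0 0; 0.1 0 0 0 0 0; 0.1 0 0 0 0 0; 0.1 0 0 0 0 0; 0.1 0 0 0 0 0"
}}

```text
time: 6.7
tool_pos: [0.4953, -0.0365, 0.0455]
ee_rot: [3.141, 0.0, 1.166]
wrist_force: [-0.1, -0.6, 0.9]
width: 0.0003
```

Emit:
{"api": "step_arm", "payload": {
  "increments": "0.1 0 0 0 0 0; 0.1 0 0 0 0 0; 0 0 0 0 0 0; 0 0 0 0 0 0"
}}

```text
time: 7.1
tool_pos: [0.4961, -0.0344, 0.0455]
ee_rot: [3.141, -0.0, 1.166]
wrist_force: [-0.3, -1.2, 0.6]
width: 0.0005
```

```bash
python3 s.py
```

```text
7.1 [ 0.49611325 -0.03439906  0.04549491] [ 3.14145397e+00 -2.97471208e-04  1.16591027e+00] [-0.29187683 -1.16562499  0.64372713]
wrist plinth [0.5133 0.0048] res 0.00037 cup [0.5126 0.0039] res 0.00043 off mm [-0.8 -0.9] 1.2 n 282 420
wrist plinth [0.5134 0.0048] res 0.00038 cup [0.5125 0.0039] res 0.00042 off mm [-0.8 -0.9] 1.2 n 280 419
tool axes: cup-tcp mm [4.17120051e+01 1.01540209e-02] goal-cup mm [1.12641233 0.37320704]
```

1.2 mm now. I'll retract, rise and verify from above.

Emit:
{"api": "step_arm", "payload": {
  "increments": "-0.5 0 0 0 0 0; -1 0 0 0 0 0; -2 0 0 0 0 0; -1 0 -2 0 0 0; 0 0 -3 0 0 0"
}}

```text
time: 7.7
tool_pos: [0.4757, -0.077, 0.0938]
ee_rot: [-3.136, 0.001, 1.164]
wrist_force: [1.1, -0.3, -0.3]
width: 0.0006
```

Emit:
{"api": "step_arm", "payload": {
  "increments": "0 0 -3 0 0 0; 0 0 -3 0 0 0; 0 0 -3 0 0 0; 0 0 0 0 0 0; 0 0 0 0 0 0"
}}

```text
time: 8.2
tool_pos: [0.4783, -0.0764, 0.1857]
ee_rot: [3.14, -0.0, 1.165]
wrist_force: [-0.8, -0.6, -0.4]
width: 0.0004
```

```bash
python3 - <<'E'
import runpy; runpy.run_path("s.py")
from h import *
for n in("scene","side"):
    try: measure(n,np.array([.513,.0047]),"f_"+n)
    except Exception as e: print(n,e)
measure("wrist",np.array([.513,.0047]),"f_wrist")
cv2.imwrite("pics/f.png",np.hstack([cv2.resize(cv2.imread(f"pics/f_{n}.png"),(390,390)) for n in("wrist","side")]))
# scene change outside the arm
a=cv2.imread("pics/scene0.png").astype(int); b=snapshot("scene")[:,:,::-1].astype(int)
d=np.abs(a-b).max(2)>45
for k,(x0,x1,y0,y1) in dict(toolbox=(105,180,135,190),caliper=(165,198,182,216),spanner=(312,342,225,282),lever=(375,425,195,235)).items(): print(k,d[y0:y1,x0:x1].sum())
E
```

```text
8.2 [ 0.47830381 -0.07637268  0.18570026] [ 3.14035796e+00 -2.17721080e-04  1.16532338e+00] [-0.84639721 -0.57854252 -0.41599254]
wrist plinth [0.5137 0.0061] res 0.00113 cup [0.5127 0.0046] res 0.00063 off mm [-1.  -1.4] 1.7 n 307 217
wrist plinth [0.5137 0.0059] res 0.00119 cup [0.5127 0.0046] res 0.00061 off mm [-1.  -1.3] 1.6 n 302 218
tool axes: cup-tcp mm [87.99411854 -0.33271873] goal-cup mm [1.64619555 0.33916809]
scene plinth [0.5082 0.0055] res 0.00115 cup [0.5113 0.0055] res 0.00216 off mm [ 3.1 -0. ] 3.1 n 45 60
side plinth [0.5174 0.0146] res 0.00281 cup [0.5459 0.0515] res 0.02247 off mm [28.6 37. ] 46.7 n 73 137
wrist plinth [0.5136 0.0058] res 0.00113 cup [0.5127 0.0046] res 0.00061 off mm [-0.9 -1.2] 1.5 n 300 219
toolbox 849
caliper 90
spanner 0
lever 0
```

View pics/f.png

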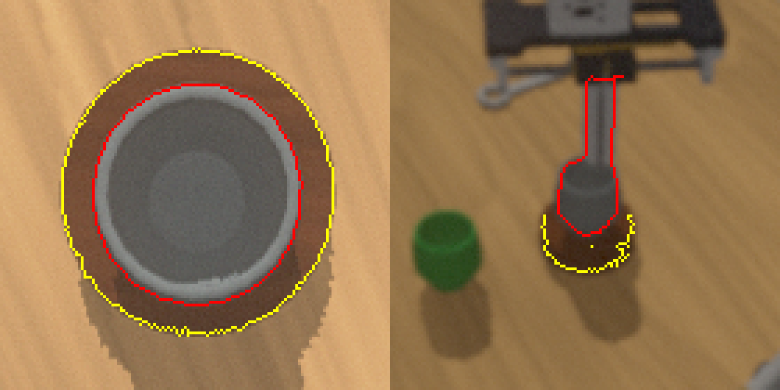

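```bash
python3 -c "
from bench import *
print(close_job())"
```

```text
the job is handed in; nothing more can be done
None
```

I nudged the cup to the middle of the plinth with two slow taps of the closed fingertips at belly height. I then backed off, rose clear and handed the job in at about 8.5 s.

- **Centring:** The last wrist-camera checks put the cup 1.2 to 1.7 mm from the plinth's centre, against a limit of 5 mm. The overhead crop shows it upright with a nearly even margin of wood all round.
- **Force and plinth:** The wrist force read about 2 N or less at the end of each push call. The plinth's measured position shifted by 1 to 2 mm, which is about the measuring error.
- **Checks that disagreed:** The coarse scene camera gave a 3.1 mm offset in a different direction, with a poor fit. The side-camera fit failed because the cup's outline merged with the finger, so I relied on the wrist views.
- **Other objects:** Comparing scene pictures showed no change at the spanner or lever set. Some pixels changed around the toolbox and caliper. I put that down to the arm's moving shadow, since the arm never went near them, but I did not check it further.

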